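Start a dry leak test on a watch

ROBOT

A 6-joint arm with a two-finger parallel gripper is mounted at the origin on the work surface. World frame = base frame: x ahead of the robot, y to its left, z up, the work surface at z = 0. Lengths are in m, angles in degrees, forces in N, time in s.
With the tool pointing down it reaches from about 0.375 to 0.9 m from the base axis. Payload 3.1 kg.
Tool frame: the origin (TCP) lies on the centre line of the jaws, within the pads' length; the fingertips stand 19 mm ahead of it and the grasp point (between the pads) is the TCP (tips_ahead is the distance from the TCP to the fingertips, in m); z points along the fingers, y is the line along which they close (so a half turn about z gives the same grasp; the last joint's range is limited). The gripper opens to 87 mm and grips with 3 to 60 N. Pads are 19 mm wide; open, the fingers measure 117 mm over their backs; the gripper's body (75 mm by 190 mm) begins 51 mm behind the grasp point.
Start: joints at [59.731, 30.224, 82.088, -0, 67.689, -10.227], TCP at [0.214, 0.587, 0.242] pointing down, gripper open.
Joint ranges: [-176.69, 176.69], [-43.24, 126.21], [12.49, 139.97], [-82, 262], [0, 151.66], [-163.58, 163.58]. Speed limits (degrees/s): [159.86, 159.86, 180, 180, 180, 180].

INTERFACE

Orientations are given as a 3x3 rotation matrix whose columns are the frame's x, y, z axes.
In Python, from rig import read_state, capture, hand_in, trace, landmark_of, tips_ahead gives the robot as it stands.
- The arm moves only by the shell command python3 -m jog 'ROWS'. ROWS is JSON, a list of rows, each an object of numbers: "tx", "ty", "tz": the shift along the tool's x, y, z in cm; "roll": the turn about the tool's z in rad; "jaw": the opening, from 0 (shut) to 1 (fully open). A call has 1 to 8 rows; each row shifts and turns the commanded pose from where the row before left it, along the tool's axes as they then stand; what a row does not reach is not made up. A row lasts 1/10 s, in which the tool goes at most 50 mm and 8.59 degrees, less where a joint would pass 70% of its speed; a pose out of reach is approached as far as the arm can. A call with a gripper value outside its range is refused whole. The fingers move at their own pace and stop on an object; the grip force is fixed at half the most. Time passes only in rows, so rows that do not move let the fingers close. It gives the time, the measured TCP pose, the force, the opening and the grip force at its end, in the units of the state.
- read_state(): the state, without advancing time (a new reading comes with each control period).
- capture(name): name is "scene" or "top" or "wrist"; returns a dict with "img" (480x640x3 uint8, red, green, blue), "vertical_fov" (degrees; the focal length in pixels is half the picture's height over the tangent of half this angle, whatever the lens; pixels are square), "cx", "cy" (the principal point, pixels), "cam_to_world" (4x4, takes a point from camera to world coordinates); the wrist camera has in their place "tool_from_camera" (4x4, takes a point from camera to tool coordinates, whose origin is the TCP and whose axes are the flange's). Camera axes: x right, y up, looking along -z (the intrinsics and any distortion apply to the point x, -y, -z); pixel columns grow to the right and rows downward; lengths in m; the calibration is good to about 2 mm. A picture is of the moment at which its call begins: read the wrist's pose just before it. There is no depth.
- hand_in(): hands the job in; it is judged then, once.
Trained networks look in the newest picture that a camera, given by its name, has taken for a name from the list of things; names that differ only in an ending like _2 or _b are one class to them, and where a whole thing is asked for, a point or a joint stands for the part that bears it (a point fixed in the world has none). Each returns a list of dicts, best first, with "p" (0 to 1); they miss things now and then, are a little off and sometimes report something else, mostly with a low value. They report only what shows in the picture. A call takes as long as a camera call.
- trace(camera, thing): "pixels" (480x640 bool, what is visible of it) and "bbox" ([left, top, width, height] in pixels, round what is visible of it).
- landmark_of(camera, thing): "point" ([row, column] in pixels: a listed point, or the origin of a listed thing).
The state is a dict: "time_s": time; "joint_positions": joint angles; "qvel": joint speeds; "tau": joint torques, N m; "position": TCP position; "tcp_rot": TCP orientation; "force": force on the tool from outside, world axes, zero at the start; "moment": the same for the moment, N m; "opening": opening from 0.0 (shut) to 1.0 (fully open); "grasp_force": force on a finger pad.
Only numpy, scipy, OpenCV 4.12 (cv2) and the standard library are available. Lean on these libraries where they do the work, as an engineer would, in place of code of your own. Each camera call takes 0.05 s, during which the arm holds its last target. There are 200 camera calls.

TASK

A watch is waiting in the open chamber of the white leak tester: run the high-pressure test on it. First switch the tester on by pressing the white-dotted end of its black rocker fully down, then press the blue key until it stays down, then push the chamber lid fully shut, and last press the green start key all the way down and let it come up again. It is all fingertip work: do not press the yellow or red key, leave the watch lying in the chamber, and pick up or shift nothing else on the bench.

Things in the scene. Friction and masses are not known exactly. Their poses are not given: they have to be found in the camera images.
- tester: white leak tester fixed on the bench, 220 mm deep (x) by 340 wide (y). Origin: centre of underside; -x is its front, towards the robot, +y its left; turned a little about the vertical. Flat deck 60 mm up. Left half: test chamber, a cup 124 mm across, rim 100 mm up. Right half: four round keys, a screen, the rocker at the right rear. Keep the gripper's body right of the open lid (up to 240 mm high)
- mains (a joint): black mains rocker switch, a V-shaped cap 36 mm long (along the tester's x) and 22 mm wide. 0 rad = off (front half level, rear half with the white dot raised); 0.4 rad = on (rear half fully down and level, front half raised). It stays where it is left; about 3 to 5 N near the end moves it. Starts off
- mains_on (a point): point on the upper face of the rocker's rear half at the white dot, 14 mm from the pivot and 4 mm short of the rear end; it moves with the rocker. Off it is about 12 mm above the deck, on it is 7 mm above the deck (67 mm above the bench). Press here or slightly further to the rear (tester +x), never across the pivot
- mains_pivot (a point): the bottom of the V between the rocker's halves, fixed on the tester, 67 mm above the bench
- key_blue (a joint): blue high-pressure key, travel 0 (up) to 0.005 m (fully down). Latching: stays down where it is left, about 3 N moves it. Starts up
- key_blue_top (a point): centre of the top of the blue key, a round cap 22 mm across, 10 mm above the deck when up and 5 mm when down. Neighbouring keys are 54 mm and 60 mm away, centre to centre
- key_green (a joint): green start key, travel 0 (up) to 0.005 m (fully down). Sprung: about 5 N to press fully, comes up when let go
- key_green_top (a point): centre of the top of the green key, a round cap 22 mm across, 10 mm above the deck when up and 5 mm when down; in front of the blue key
- key_yellow (a joint): yellow low-pressure key, same size and travel as the blue one; not to be pressed
- key_yellow_top (a point): centre of the top of the yellow key, left of the blue key
- key_red (a joint): red stop key, same size and travel as the green one; not to be pressed
- key_red_top (a point): centre of the top of the red key, left of the green key
- lid (a joint): chamber lid: 0 = fully shut, grows as it opens; starts open 0.7 to 1.1 rad. An aluminium disc 126 mm across, 14 mm thick, dark window on top, black finger tab at its free front edge, hinged at the rear (tester +x) about an axis along the tester's y. The stiff hinge keeps it where it is left; pushing down with 1 to 5 N near the tab moves it
- lid_tab (a point): centre of the upper face of the lid's finger tab (34 mm wide, 22 mm along the lid), in one plane with the lid's top; 140 mm from the hinge axis along the lid and 14 mm above its underside. It moves with the lid; shut, it is 114 mm above the bench
- lid_hinge (a point): point on the lid's hinge axis, level with the chamber's rim (100 mm above the bench), fixed on the tester
- chamber (a point): centre of the top of the small black table inside the chamber, on which the watch lies, 73 mm above the bench
- watch: steel watch head with a dark dial, 40 mm across and 11 mm thick, lying loose on the table in the chamber; origin at the centre of its underside
- loupe: green watchmaker's eyeglass standing on the mat, 38 mm across, 34 mm tall; loose, to be left alone; origin at the centre of its underside
- tray: round grey movement tray with four compartments and loose gear parts, 90 mm across, 14 mm tall; loose, to be left alone; origin at the centre of its underside
- oilstand: aluminium bar 40 x 165 x 10 mm with four capped metal oil pots on it, 31 mm tall overall; loose, to be left alone; origin at the centre of its underside
- screwdriver: orange-handled screwdriver lying on the mat, 130 mm long; loose, to be left alone; origin on its underside, at mid-length
- dustbell: clear glass dust cover with a knob, 72 mm across, 64 mm tall; loose, to be left alone; origin at the centre of its underside
- cushion: cream-coloured round casing cushion, 68 mm across, 26 mm tall; loose, to be left alone; origin at the centre of its underside
- strapwatch: gold-coloured watch with a black strap laid out straight, about 220 x 37 x 10 mm; loose, to be left alone; origin under the centre of its case

How it is judged:
By the outcome, as a careful person would: the job done as asked, in the order asked, and still so for the second after the job is handed in, with the robot touching nothing.
It also fails if it takes over 48 s, if anything falls off the work surface, if the arm or the gripper's body presses on something with over 40 N, if the wrist force passes 120 N, or if a joint passes its speed limit or range.

## Working session

There is one attempt and no reset: what is moved stays moved. The work goes in short steps, Python scripts to look and compute and a shell command to move; the robot and the scene stay as the last step left them, time stands still between calls to the robot, and variables do not carry over. Pictures are saved under pics/ and viewed, at most 10 in all, crops included, and the job is handed in when it is done.

```bash
mkdir -p pics
cat > h.py <<'E'
import numpy as np, cv2
from rig import *
def cam(n):
    s=read_state(); c=capture(n)
    if 'cam_to_world' in c: T=np.array(c['cam_to_world'])
    else:
        W=np.eye(4);W[:3,:3]=s['tcp_rot'];W[:3,3]=s['position'];T=W@np.array(c['tool_from_camera'])
    c['T']=T; c['f']=240/np.tan(np.radians(c['vertical_fov'])/2); return c
def ray(c,p):
    d=np.array([(p[1]-c['cx'])/c['f'],-(p[0]-c['cy'])/c['f'],-1]); return c['T'][:3,3],c['T'][:3,:3]@d
def atz(c,p,z):
    o,d=ray(c,p); return o+d*(z-o[2])/d[2]
def save(c,n): cv2.imwrite('pics/'+n+'.png',c['img'][:,:,::-1])
E
python3 - <<'E'
from h import *
np.set_printoptions(precision=4,suppress=True)
Z=dict(mains_on=.072,mains_pivot=.067,key_blue_top=.07,key_green_top=.07,key_yellow_top=.07,key_red_top=.07,lid_hinge=.1,chamber=.073,lid_tab=.2)
C={}
for n in('top','scene'):
    c=cam(n);save(c,n+'0');C[n]=c
    print(n,{k:c[k] for k in c if k not in('img','T')})
    for k in Z:
        for l in landmark_of(n,k)[:2]: print(n,k,round(l['p'],2),np.array(l['point']),atz(c,l['point'],Z[k]))
print(read_state())
E
```

```text
top {'vertical_fov': 46.53187955510573, 'cx': 328.86546592615775, 'cy': 235.1774683183051, 'cam_to_world': array([[ 0.002 ,  0.989 , -0.1477,  0.3676],
       [-0.9999,  0.0038,  0.012 ,  0.0425],
       [ 0.0124,  0.1476,  0.989 ,  1.4483],
       [ 0.    ,  0.    ,  0.    ,  1.    ]]), 'f': np.float64(558.1869173017266)}
top mains_on 0.45 [200.5 377.1] [ 0.6619 -0.0955  0.072 ]
top mains_pivot 0.96 [206.1 375.3] [ 0.6485 -0.0913  0.067 ]
top mains_pivot 0.55 [204.9 406.1] [ 0.652  -0.1692  0.067 ]
top key_blue_top 0.49 [294.3 283.9] [0.4262 0.136  0.07  ]
top key_blue_top 0.45 [235.1 376.6] [ 0.5741 -0.0935  0.07  ]
top key_green_top 0.63 [256.4 373.6] [ 0.5205 -0.0854  0.07  ]
top key_green_top 0.55 [225.7 323. ] [0.5973 0.0406 0.07  ]
top key_yellow_top 0.55 [234.5 351.8] [ 0.5753 -0.0315  0.07  ]
top key_red_top 0.46 [252.  349.2] [ 0.5313 -0.0248  0.07  ]
top key_red_top 0.42 [291.1 284.6] [0.434  0.1344 0.07  ]
top lid_hinge 0.6 [189.  297.4] [0.684  0.1042 0.1   ]
top lid_hinge 0.37 [203.5 403.7] [ 0.6487 -0.1583  0.1   ]
top chamber 0.62 [219.9 289. ] [0.6112 0.1256 0.073 ]

[... 1096 characters left out ...]
.5] [0.6092 0.1328 0.073 ]
scene lid_tab 0.89 [202.2 346.4] [0.5998 0.1345 0.2   ]
scene lid_tab 0.62 [326.4 243.6] [ 0.7766 -0.1965  0.2   ]
{'time_s': 1.0, 'joint_positions': array([ 59.7316,  30.2212,  82.0872,  -0.0001,  67.6901, -10.226 ]), 'qvel': array([ 0.0782,  0.0396,  0.025 ,  0.0225, -0.0994,  0.0531]), 'tau': array([  0.0001, -44.0024, -17.6991,   0.0635,   0.0504,  -0.    ]), 'position': array([0.2141, 0.5871, 0.2416]), 'tcp_rot': array([[-0.9394,  0.3427,  0.    ],
       [ 0.3427,  0.9394,  0.    ],
       [-0.    ,  0.    , -1.    ]]), 'force': array([-0.307 , -0.3856,  0.145 ]), 'moment': array([-0.0474,  0.0054, -0.0816]), 'grasp_force': 0.0, 'opening': 0.9982072478265764}
```

View pictures.

Run:
```python
import cv2,numpy as np
a=cv2.imread('pics/top0.png')[150:330,230:450]; b=cv2.imread('pics/scene0.png')[150:350,180:420]
cv2.imwrite('pics/ab.png',np.vstack([cv2.resize(a,(480,393),interpolation=3)[:, :],cv2.resize(b,(480,400),interpolation=3)])[:, :] if 0 else np.hstack([cv2.resize(a,(400,327),interpolation=3),cv2.resize(b,(400,333),interpolation=3)[:327]]))
```

```text
(no output)
```

View pics/ab.png

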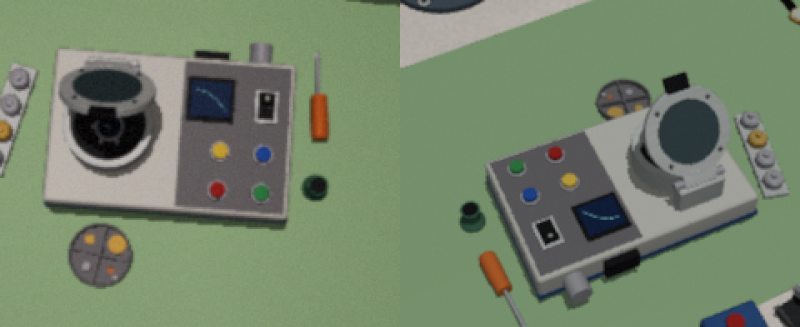

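View pics/scene0.png

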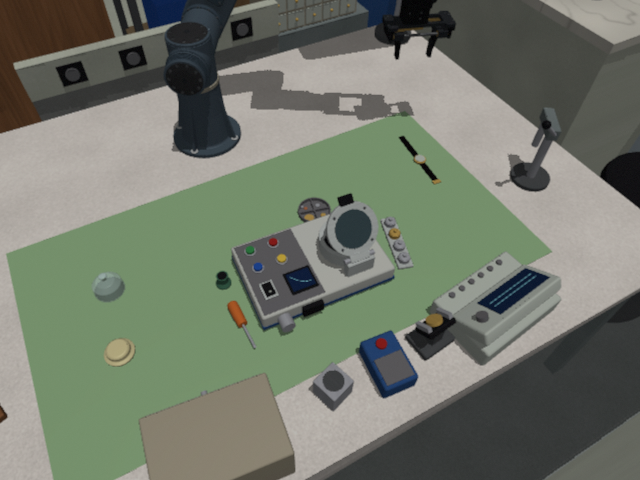

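```bash
python3 -m jog '[{"roll":-0.145,"jaw":0},{"roll":-0.145,"jaw":0},{"tx":-2.4,"ty":-4.1,"tz":-0.4},{"tx":-2.4,"ty":-4.1,"tz":-0.4},{"tx":-2.4,"ty":-4.1,"tz":-0.4},{"tx":-2.4,"ty":-4.1,"tz":-0.4},{"tx":-2.4,"ty":-4.1,"tz":-0.4},{"tx":-2.4,"ty":-4.1,"tz":-0.4}]'
python3 -m jog '[{"tx":-2.4,"ty":-4.1},{"tx":-2.4,"ty":-4.1},{"tx":-2.4,"ty":-4.1},{"tx":-2.4,"ty":-4.1},{"tx":-2.4,"ty":-4.1},{"tx":-2.4,"ty":-4.1},{"tx":-2.4,"ty":-4.1},{}]'
```

```text
$[0]: bad value
$[0]: bad value
```

```bash
python3 -m jog '[{"tx":0,"ty":0,"tz":0,"roll":-0.145,"jaw":0},{"tx":0,"ty":0,"tz":0,"roll":-0.145,"jaw":0},{"tx":-2.4,"ty":-4.1,"tz":-0.4,"roll":0,"jaw":0},{"tx":-2.4,"ty":-4.1,"tz":-0.4,"roll":0,"jaw":0},{"tx":-2.4,"ty":-4.1,"tz":-0.4,"roll":0,"jaw":0},{"tx":-2.4,"ty":-4.1,"tz":-0.4,"roll":0,"jaw":0},{"tx":-2.4,"ty":-4.1,"tz":-0.4,"roll":0,"jaw":0},{"tx":-2.4,"ty":-4.1,"tz":-0.4,"roll":0,"jaw":0}]'
```

```text
time_s: 1.8
position: [0.3438, 0.3314, 0.266]
tcp_rot: [[-0.998, 0.059, 0.001], [0.059, 0.998, 0.0], [-0.001, 0.0, -1.0]]
force: [1.3, 0.6, 0.4]
opening: 0.358
grasp_force: 0.0
```

```bash
python3 -m jog '[{"tx":-2.4,"ty":-4.3,"tz":0,"roll":0,"jaw":0},{"tx":-2.4,"ty":-4.3,"tz":0,"roll":0,"jaw":0},{"tx":-2.4,"ty":-4.3,"tz":0,"roll":0,"jaw":0},{"tx":-2.4,"ty":-4.3,"tz":0,"roll":0,"jaw":0},{"tx":-2.4,"ty":-4.3,"tz":0,"roll":0,"jaw":0},{"tx":-2.4,"ty":-4.3,"tz":0,"roll":0,"jaw":0},{"tx":-2.4,"ty":-4.3,"tz":0,"roll":0,"jaw":0},{"tx":-2.4,"ty":-4.3,"tz":0,"roll":0,"jaw":0}]'
python3 -m jog '[{"tx":-2.0,"ty":-3,"tz":0,"roll":0,"jaw":0},{"tx":0,"ty":0,"tz":0,"roll":0,"jaw":0},{"tx":0,"ty":0,"tz":0,"roll":0,"jaw":0}]'
python3 - <<'E'
from h import *
np.set_printoptions(precision=4,suppress=True)
Z=dict(mains_on=.072,mains_pivot=.067,key_blue_top=.07,key_green_top=.07,key_yellow_top=.07,key_red_top=.07,lid_hinge=.1,chamber=.073,lid_tab=.2)
n='wrist';c=cam(n);save(c,n+'0')
for k in Z:
    for l in landmark_of(n,k)[:2]: print(n,k,round(l['p'],2),np.array(l['point']),atz(c,l['point'],Z[k]))
s=read_state();print(s['position'],s['force'],s['opening'],c['T'])
E
```

```text
time_s: 2.6
position: [0.515, -0.024, 0.2658]
tcp_rot: [[-0.998, 0.06, 0.001], [0.06, 0.998, 0.0], [-0.001, 0.0, -1.0]]
force: [0.0, 0.6, -0.1]
opening: 0.006
grasp_force: 0.0
time_s: 2.9
position: [0.5323, -0.0535, 0.2653]
tcp_rot: [[-0.998, 0.062, -0.001], [0.062, 0.998, 0.001], [0.001, 0.001, -1.0]]
force: [-1.0, 0.3, -0.1]
opening: 0.006
grasp_force: 0.0
wrist mains_on 0.6 [ 91.6 521.8] [0.4457 0.1083 0.072 ]
wrist key_blue_top 0.52 [207.5 349.3] [ 0.5271 -0.0262  0.07  ]
wrist key_blue_top 0.47 [269.6 277.6] [ 0.5765 -0.0891  0.07  ]
wrist key_green_top 0.84 [205.4 278.5] [ 0.5218 -0.0837  0.07  ]
wrist key_green_top 0.22 [206.3 350.7] [ 0.5262 -0.025   0.07  ]
wrist key_yellow_top 0.81 [268.7 350.7] [ 0.5795 -0.0273  0.07  ]
wrist key_red_top 0.88 [208.  350.9] [ 0.5276 -0.0249  0.07  ]
wrist key_red_top 0.39 [ 88.1 521.3] [0.443  0.1087 0.07  ]
wrist lid_hinge 0.42 [296.1 530.1] [0.6008 0.1103 0.1   ]
[ 0.5323 -0.0525  0.2657] [-0.1703  0.0866 -1.181 ] 0.0035199728039302935 [[ 0.0617 -0.9683 -0.242   0.4664]
 [ 0.9981  0.0603  0.0132 -0.0498]
 [ 0.0018 -0.2424  0.9702  0.4089]
 [ 0.      0.      0.      1.    ]]
```

View pics/wrist0.png

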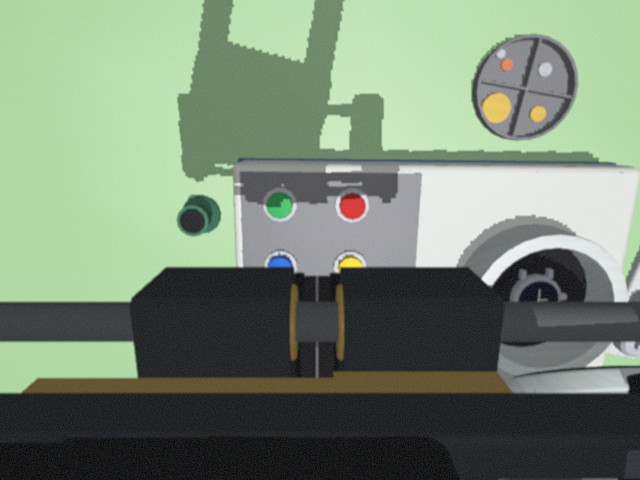

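```bash
python3 -m jog '[{"tx":-4,"ty":-0.5,"tz":0,"roll":0,"jaw":0},{"tx":-4,"ty":-0.5,"tz":0,"roll":0,"jaw":0},{"tx":-4,"ty":-0.5,"tz":0,"roll":0,"jaw":0},{"tx":-4,"ty":-0.5,"tz":0,"roll":0,"jaw":0},{"tx":-4,"ty":-0.5,"tz":0,"roll":0,"jaw":0},{"tx":0,"ty":0,"tz":0,"roll":0,"jaw":0},{"tx":0,"ty":0,"tz":0,"roll":0,"jaw":0},{"tx":0,"ty":0,"tz":0,"roll":0,"jaw":0}]'
python3 - <<'E'
from h import *
np.set_printoptions(precision=4,suppress=True)
Z=dict(mains_on=.072,mains_pivot=.067,key_blue_top=.07,key_green_top=.07,key_yellow_top=.07,key_red_top=.07,lid_hinge=.1,chamber=.073,lid_tab=.2)
n='wrist';c=cam(n);save(c,n+'1')
for k in Z:
    for l in landmark_of(n,k)[:2]: print(n,k,round(l['p'],2),np.array(l['point']),atz(c,l['point'],Z[k]))
s=read_state();print(s['position'],s['force'],s['opening'])
E
```

```text
time_s: 4.2
position: [0.7293, -0.0894, 0.2652]
tcp_rot: [[-0.998, 0.06, -0.002], [0.06, 0.998, 0.001], [0.002, 0.0, -1.0]]
force: [0.2, -0.3, -0.5]
opening: 0.006
grasp_force: 0.0
wrist mains_on 0.82 [124.8 305.4] [ 0.6567 -0.0936  0.072 ]
wrist mains_pivot 0.96 [109.3 305.3] [ 0.645 -0.093  0.067]
wrist key_blue_top 0.56 [ 10.9 306. ] [ 0.5763 -0.0878  0.07  ]
wrist key_green_top 0.28 [  8.8 386.7] [ 0.5784 -0.0288  0.07  ]
wrist key_yellow_top 0.89 [  9.3 389.8] [ 0.5789 -0.0266  0.07  ]
wrist key_red_top 0.64 [124.6 307. ] [ 0.6566 -0.0923  0.07  ]
wrist lid_hinge 0.75 [150.9 602.4] [0.6881 0.1194 0.1   ]
wrist lid_hinge 0.7 [146.1 225.5] [ 0.6686 -0.1511  0.1   ]
[ 0.7305 -0.0899  0.2658] [ 0.5835 -0.1754  0.2359] 0.006209861963007631
```

View pics/wrist1.png

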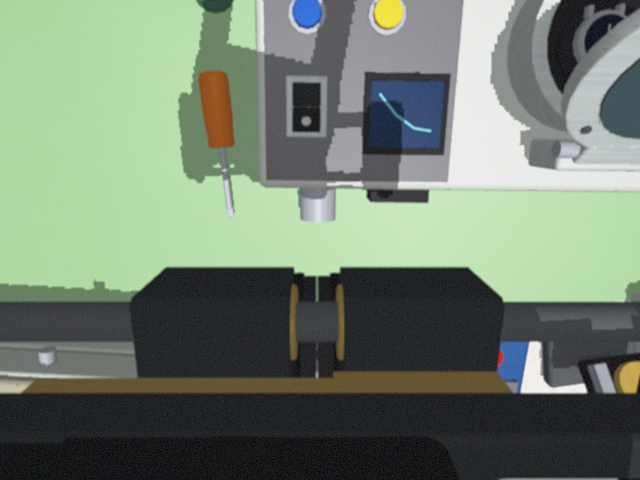

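```bash
python3 -m jog '[{"tx":3.5,"ty":-0.4,"tz":2,"roll":0,"jaw":0},{"tx":3.4,"ty":-0.4,"tz":3,"roll":0,"jaw":0},{"tx":0,"ty":0,"tz":4,"roll":0,"jaw":0},{"tx":0,"ty":0,"tz":4,"roll":0,"jaw":0},{"tx":0,"ty":0,"tz":2.5,"roll":0,"jaw":0},{"tx":0,"ty":0,"tz":0,"roll":0,"jaw":0},{"tx":0,"ty":0,"tz":0,"roll":0,"jaw":0},{"tx":0,"ty":0,"tz":0,"roll":0,"jaw":0}]'
```

```text
time_s: 5.5
position: [0.6629, -0.0942, 0.1126]
tcp_rot: [[-0.998, 0.06, 0.004], [0.06, 0.998, -0.001], [-0.004, -0.001, -1.0]]
force: [1.1, -1.2, -0.3]
opening: 0.008
grasp_force: 0.0
```

```bash
python3 -m jog '[{"tx":0.1,"ty":0,"tz":0.8,"roll":0,"jaw":0},{"tx":0,"ty":0,"tz":0.8,"roll":0,"jaw":0},{"tx":0,"ty":0,"tz":0.4,"roll":0,"jaw":0},{"tx":0,"ty":0,"tz":0.3,"roll":0,"jaw":0},{"tx":0,"ty":0,"tz":0.2,"roll":0,"jaw":0},{"tx":0,"ty":0,"tz":0,"roll":0,"jaw":0},{"tx":0,"ty":0,"tz":0,"roll":0,"jaw":0}]'
```

```text
time_s: 6.2
position: [0.6617, -0.094, 0.0864]
tcp_rot: [[-0.998, 0.06, 0.003], [0.06, 0.998, -0.001], [-0.004, -0.0, -1.0]]
force: [2.6, 0.7, 4.5]
opening: 0.005
grasp_force: 2.3
```

Press a little further until the force shows the stop.

```bash
python3 -m jog '[{"tx":0,"ty":0,"tz":0.15,"roll":0,"jaw":0},{"tx":0,"ty":0,"tz":0.1,"roll":0,"jaw":0},{"tx":0,"ty":0,"tz":0,"roll":0,"jaw":0},{"tx":0,"ty":0,"tz":0,"roll":0,"jaw":0}]'
```

```text
time_s: 6.6
position: [0.6618, -0.0939, 0.0862]
tcp_rot: [[-0.998, 0.06, 0.004], [0.06, 0.998, -0.001], [-0.004, -0.001, -1.0]]
force: [0.7, 0.3, 16.0]
opening: -0.0
grasp_force: 7.6
```

```bash
python3 -m jog '[{"tx":0,"ty":0,"tz":-2,"roll":0,"jaw":0},{"tx":0,"ty":0,"tz":-4,"roll":0,"jaw":0},{"tx":-3,"ty":0,"tz":-3,"roll":0,"jaw":0},{"tx":-3,"ty":0,"tz":-3,"roll":0,"jaw":0},{"tx":0,"ty":0,"tz":0,"roll":0,"jaw":0},{"tx":0,"ty":0,"tz":0,"roll":0,"jaw":0}]'
python3 - <<'E'
from h import *
np.set_printoptions(precision=4,suppress=True)
Z=dict(mains_on=.067,mains_pivot=.067,key_blue_top=.07,key_yellow_top=.07)
c=cam('wrist')
for k in Z:
    for l in landmark_of('wrist',k)[:1]: print(k,round(l['p'],2),np.array(l['point']),atz(c,l['point'],Z[k]))
s=cam('scene')
a=c['img'][:300,200:440]; b=s['img'][220:340,220:316]
cv2.imwrite('pics/m1.png',np.hstack([cv2.resize(x,(400,500),interpolation=2) for x in(a,b)])[:,:,::-1])
E
```

```text
time_s: 7.2
position: [0.719, -0.0972, 0.2022]
tcp_rot: [[-0.998, 0.06, -0.003], [0.06, 0.998, 0.0], [0.003, 0.0, -1.0]]
force: [-0.7, 0.7, -1.5]
opening: 0.003
grasp_force: 0.0
mains_on 0.72 [140.6 315.8] [ 0.6576 -0.0939  0.067 ]
mains_pivot 0.74 [117.8 318.5] [ 0.6436 -0.0914  0.067 ]
```

View pics/m1.png

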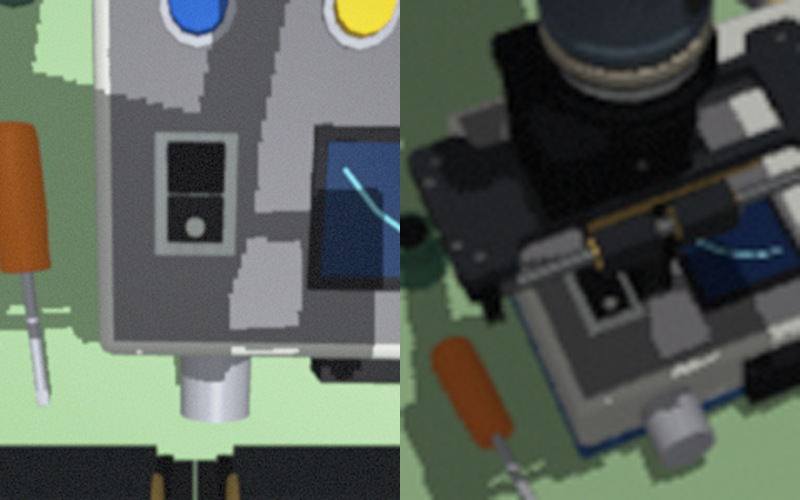

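```bash
python3 -m jog '[{"tx":4.8,"ty":0,"tz":0,"roll":0,"jaw":0},{"tx":4.8,"ty":0,"tz":0,"roll":0,"jaw":0},{"tx":4.8,"ty":-0.1,"tz":0,"roll":0,"jaw":0},{"tx":0,"ty":0,"tz":4,"roll":0,"jaw":0},{"tx":0,"ty":0,"tz":4,"roll":0,"jaw":0},{"tx":0,"ty":0,"tz":0.5,"roll":0,"jaw":0},{"tx":0,"ty":0,"tz":0,"roll":0,"jaw":0},{"tx":0,"ty":0,"tz":0,"roll":0,"jaw":0}]'
```

```text
time_s: 8.3
position: [0.5776, -0.0901, 0.1192]
tcp_rot: [[-0.998, 0.06, 0.002], [0.06, 0.998, -0.001], [-0.002, -0.001, -1.0]]
force: [0.1, 0.3, 0.3]
opening: 0.006
grasp_force: 0.0
```

```bash
python3 -m jog '[{"tx":0.2,"ty":0,"tz":1.5,"roll":0,"jaw":0},{"tx":0,"ty":0,"tz":0.8,"roll":0,"jaw":0},{"tx":0,"ty":0,"tz":0.5,"roll":0,"jaw":0},{"tx":0,"ty":0,"tz":0.4,"roll":0,"jaw":0},{"tx":0,"ty":0,"tz":0.3,"roll":0,"jaw":0},{"tx":0,"ty":0,"tz":0.2,"roll":0,"jaw":0},{"tx":0,"ty":0,"tz":0,"roll":0,"jaw":0},{"tx":0,"ty":0,"tz":0,"roll":0,"jaw":0}]'
```

```text
time_s: 9.1
position: [0.575, -0.0897, 0.0843]
tcp_rot: [[-0.998, 0.059, 0.002], [0.059, 0.998, -0.001], [-0.002, -0.001, -1.0]]
force: [-3.9, 2.0, 18.8]
opening: 0.009
grasp_force: 9.2
```

```bash
python3 -m jog '[{"tx":0,"ty":0,"tz":-2,"roll":0,"jaw":0},{"tx":0,"ty":0,"tz":-4.5,"roll":0,"jaw":0},{"tx":0,"ty":0,"tz":-4.5,"roll":0,"jaw":0},{"tx":0,"ty":0,"tz":-4.5,"roll":0,"jaw":0},{"tx":0,"ty":0,"tz":-4,"roll":0,"jaw":0},{"tx":0,"ty":0,"tz":-2,"roll":0,"jaw":0},{"tx":0,"ty":0,"tz":0,"roll":0,"jaw":0},{"tx":0,"ty":0,"tz":0,"roll":0,"jaw":0}]'
python3 - <<'E'
from h import *
np.set_printoptions(precision=4,suppress=True)
C={}
for n in('top','scene','wrist'):
    c=cam(n);C[n]=c
    for k in('lid_tab','chamber','lid_hinge','key_blue_top'):
        for l in landmark_of(n,k)[:1]: print(n,k,round(l['p'],2),np.array(l['point']),atz(c,l['point'],.1)); C[n,k]=l['point']
def tri(R):
    A=0;b=0
    for o,d in R:
        d=d/np.linalg.norm(d);P=np.eye(3)-np.outer(d,d);A=A+P;b=b+P@o
    return np.linalg.solve(A,b)
for k in('lid_tab','chamber','lid_hinge'):
    try: print(k,tri([ray(C[n],C[n,k]) for n in('top','scene')]))
    except KeyError: pass
t=trace('wrist','lid')
print([(x['p'],x['bbox']) for x in t])
save(C['wrist'],'wrist2')
E
```

```text
time_s: 9.9
position: [0.574, -0.0894, 0.2958]
tcp_rot: [[-0.998, 0.06, -0.0], [0.06, 0.998, 0.0], [0.0, 0.0, -1.0]]
force: [0.6, -0.3, -0.3]
opening: 0.004
grasp_force: 0.0
top lid_tab 0.84 [211.3 283.9] [0.6278 0.1368 0.1   ]
top chamber 0.76 [217.3 293.1] [0.6129 0.114  0.1   ]
top lid_hinge 0.79 [189.7 296.1] [0.6822 0.1074 0.1   ]
top key_blue_top 0.43 [236.6 376.1] [ 0.5658 -0.0893  0.1   ]
scene lid_tab 0.63 [200.  345.8] [0.5176 0.1899 0.1   ]
scene chamber 0.93 [238.2 345.4] [0.6229 0.1252 0.1   ]
scene lid_hinge 0.86 [258.5 358.5] [0.6884 0.1209 0.1   ]
wrist lid_tab 0.39 [328.5 561. ] [0.6879 0.119  0.1   ]
wrist lid_hinge 0.55 [327.5 561.1] [0.6869 0.119  0.1   ]
wrist key_blue_top 0.74 [149.6 316.9] [ 0.5213 -0.086   0.1   ]
lid_tab [0.6054 0.1285 0.2157]
chamber [0.6171 0.1207 0.0951]
lid_hinge [0.6857 0.1139 0.1   ]
[(0.91, [539.0, 275.6, 101.0, 26.1])]
```

View pics/wrist2.png

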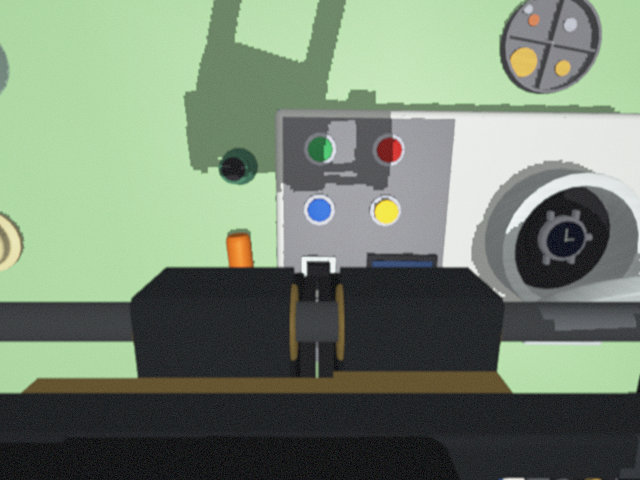

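```bash
python3 -m jog '[{"tx":-0.8,"ty":4.5,"tz":0,"roll":0,"jaw":0},{"tx":-0.8,"ty":4.5,"tz":0,"roll":0,"jaw":0},{"tx":-0.8,"ty":4.5,"tz":0,"roll":0,"jaw":0},{"tx":-0.8,"ty":4.5,"tz":0,"roll":0,"jaw":0},{"tx":-0.6,"ty":3.7,"tz":0,"roll":0,"jaw":0},{"tx":0,"ty":0,"tz":0,"roll":0,"jaw":0},{"tx":0,"ty":0,"tz":0,"roll":0,"jaw":0},{"tx":0,"ty":0,"tz":0,"roll":0,"jaw":0}]'
```

```text
time_s: 11.5
position: [0.625, 0.1238, 0.2959]
tcp_rot: [[-0.998, 0.06, -0.0], [0.06, 0.998, -0.001], [0.0, -0.001, -1.0]]
force: [0.3, 0.4, -0.4]
opening: 0.007
grasp_force: 0.0
```

```bash
python3 -m jog '[{"tx":0.3,"ty":0,"tz":3,"roll":0,"jaw":0},{"tx":0.3,"ty":0,"tz":1.6,"roll":0,"jaw":0},{"tx":0.3,"ty":0,"tz":1,"roll":0,"jaw":0},{"tx":0.4,"ty":0,"tz":0.7,"roll":0,"jaw":0},{"tx":0.6,"ty":0,"tz":0.6,"roll":0,"jaw":0},{"tx":0.6,"ty":0,"tz":0.6,"roll":0,"jaw":0},{"tx":0,"ty":0,"tz":0,"roll":0,"jaw":0}]'
```

```text
time_s: 12.2
position: [0.599, 0.1262, 0.2206]
tcp_rot: [[-0.998, 0.06, -0.002], [0.06, 0.998, 0.0], [0.002, -0.0, -1.0]]
force: [0.1, 0.0, -0.4]
opening: 0.007
grasp_force: 0.0
```

Run:
```python
from h import *
s=cam('scene');t=cam('top')
print(read_state()['position'])
for l in landmark_of('scene','lid_tab')[:1]: print(l)
a=s['img'][150:310,270:430]; b=t['img'][150:270,240:360]
cv2.imwrite('pics/l1.png',np.hstack([cv2.resize(x,(400,400),interpolation=2) for x in(a,b)])[:,:,::-1])
```

```text
[0.59994976 0.12649996 0.22112904]
{'point': [200.8, 341.3], 'p': 0.91}
```

View pics/l1.png

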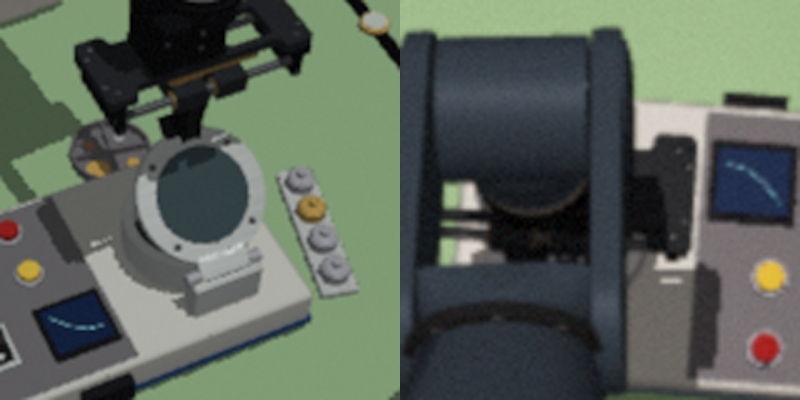

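```bash
cat > fit.py <<'E'
from h import *
from scipy.optimize import minimize
X=np.array([.998,-.06,0]);Y=np.array([.06,.998,0]);Zz=np.array([0,0,1.])
def proj(c,P):
    q=(P-c['T'][:3,3])@c['T'][:3,:3]; return np.c_[c['cx']+c['f']*q[:,0]/-q[:,2], c['cy']+c['f']*q[:,1]/q[:,2]]
def disc(a,H):
    t=np.linspace(0,2*np.pi,60); r=[]
    f=-X*np.cos(a)+Zz*np.sin(a); n=X*np.sin(a)+Zz*np.cos(a)
    return np.vstack([H+np.outer(.067+.063*np.cos(t),f)+np.outer(.063*np.sin(t),Y)+h*n for h in(0,.014)])
def run(n='scene'):
    c=cam(n); m=trace(n,'lid')[0]; M=m['pixels']; print('p',m['p'],m['bbox'])
    best=[]
    for a in np.arange(0,1.2,.03):
        for hx in(.680,.685,.690):
            for hy in(.112,.118,.124):
                P=proj(c,disc(a,np.array([hx,hy,.1])))
                I=np.zeros((480,640),np.uint8);cv2.fillConvexPoly(I,cv2.convexHull(P.astype(np.float32)).round().astype(int),1)
                I=I>0;best.append(((I&M).sum()/(I|M).sum(),round(a,2),hx,hy))
    for b in sorted(best)[::-1][:6]: print(b)
    return c
if __name__=='__main__':
    c=run(); s=read_state(); print(s['position'],s['force'])
E
python3 fit.py
```

```text
p 0.85 [323.0, 195.7, 52.8, 67.2]
(np.float64(0.8910306845003934), np.float64(0.63), 0.68, 0.124)
(np.float64(0.8884962701217118), np.float64(0.6), 0.68, 0.124)
(np.float64(0.8858252427184466), np.float64(0.81), 0.68, 0.118)
(np.float64(0.885803676183027), np.float64(0.6), 0.685, 0.124)
(np.float64(0.8854694195559019), np.float64(0.72), 0.68, 0.124)
(np.float64(0.8845553822152886), np.float64(0.69), 0.68, 0.124)
[0.60044283 0.12647012 0.22124829] [-0.48652041 -0.26956737  0.25540684]
```

```bash
python3 -m jog '[{"tx":0.6,"ty":0,"tz":0.6,"roll":0,"jaw":0},{"tx":0.6,"ty":0,"tz":0.8,"roll":0,"jaw":0},{"tx":0.5,"ty":0,"tz":0.8,"roll":0,"jaw":0},{"tx":0.5,"ty":0,"tz":0.8,"roll":0,"jaw":0},{"tx":0.4,"ty":0,"tz":0.8,"roll":0,"jaw":0}]'; python3 fit.py
```

```text
time_s: 12.95
position: [0.5732, 0.128, 0.1821]
tcp_rot: [[-0.998, 0.06, -0.001], [0.06, 0.998, 0.0], [0.001, -0.0, -1.0]]
force: [-0.3, 0.0, 1.4]
opening: 0.007
grasp_force: 0.7
p 0.75 [321.2, 200.1, 50.8, 59.8]
(np.float64(0.887468030690537), np.float64(0.27), 0.68, 0.124)
(np.float64(0.8856531049250536), np.float64(0.24), 0.68, 0.124)
(np.float64(0.8800168990283058), np.float64(0.3), 0.68, 0.124)
(np.float64(0.8767650834403081), np.float64(0.21), 0.68, 0.124)
(np.float64(0.8766261015526647), np.float64(0.3), 0.685, 0.124)
(np.float64(0.87468671679198), np.float64(0.33), 0.685, 0.124)
[0.57248368 0.12773867 0.18126646] [-0.54252093  0.0391549  -0.04429892]
```

Contact and the lid is moving. Continue down the arc to the stop (TCP z ≈ 0.133).

```bash
python3 -m jog '[{"tx":0.4,"ty":0,"tz":0.9,"roll":0,"jaw":0},{"tx":0.4,"ty":0,"tz":0.9,"roll":0,"jaw":0},{"tx":0.4,"ty":0,"tz":0.9,"roll":0,"jaw":0},{"tx":0.3,"ty":0,"tz":0.8,"roll":0,"jaw":0},{"tx":0.2,"ty":0,"tz":0.6,"roll":0,"jaw":0},{"tx":0.1,"ty":0,"tz":0.5,"roll":0,"jaw":0},{"tx":0,"ty":0,"tz":0.3,"roll":0,"jaw":0},{"tx":0,"ty":0,"tz":0,"roll":0,"jaw":0}]'
```

```text
time_s: 13.85
position: [0.5559, 0.1289, 0.1337]
tcp_rot: [[-0.998, 0.06, -0.001], [0.06, 0.998, -0.0], [0.001, -0.0, -1.0]]
force: [0.8, -1.0, 0.1]
opening: 0.006
grasp_force: 0.0
```

```bash
python3 -m jog '[{"tx":0,"ty":0,"tz":0.2,"roll":0,"jaw":0},{"tx":0,"ty":0,"tz":0.2,"roll":0,"jaw":0},{"tx":0,"ty":0,"tz":0,"roll":0,"jaw":0},{"tx":0,"ty":0,"tz":0,"roll":0,"jaw":0}]'
```

```text
time_s: 14.25
position: [0.5563, 0.1289, 0.1332]
tcp_rot: [[-0.998, 0.059, 0.001], [0.059, 0.998, -0.0], [-0.001, -0.0, -1.0]]
force: [-5.9, -1.3, 20.3]
opening: 0.004
grasp_force: 9.8
```

```bash
python3 -m jog '[{"tx":0,"ty":0,"tz":-2,"roll":0,"jaw":0},{"tx":0,"ty":0,"tz":-4.5,"roll":0,"jaw":0},{"tx":0,"ty":0,"tz":-4.5,"roll":0,"jaw":0},{"tx":0.5,"ty":-4.5,"tz":0,"roll":0,"jaw":0},{"tx":0.5,"ty":-4.5,"tz":0,"roll":0,"jaw":0},{"tx":0.5,"ty":-4.5,"tz":0,"roll":0,"jaw":0},{"tx":0.4,"ty":-4.5,"tz":0,"roll":0,"jaw":0},{"tx":0.3,"ty":-3.7,"tz":0,"roll":0,"jaw":0}]'
python3 -m jog '[{"tx":0,"ty":0,"tz":0,"roll":0,"jaw":0},{"tx":0,"ty":0,"tz":0,"roll":0,"jaw":0},{"tx":0,"ty":0,"tz":0,"roll":0,"jaw":0}]'
python3 - <<'E'
from h import *
s=cam('scene');w=cam('wrist')
print(read_state()['position'])
for k in('key_green_top','key_red_top'):
    for l in landmark_of('wrist',k)[:1]: print(k,l['p'],l['point'],atz(w,l['point'],.07))
a=s['img'][200:330,220:400]
cv2.imwrite('pics/l2.png',np.hstack([cv2.resize(a,(400,289),interpolation=2),cv2.resize(w['img'],(400,289),interpolation=3)])[:,:,::-1])
E
python3 fit.py
```

```text
time_s: 15.05
position: [0.5209, -0.0885, 0.2402]
tcp_rot: [[-0.998, 0.06, 0.0], [0.06, 0.998, -0.0], [-0.0, -0.0, -1.0]]
force: [0.5, -0.4, 0.3]
opening: 0.005
grasp_force: 0.0
time_s: 15.35
position: [0.5213, -0.0855, 0.2399]
tcp_rot: [[-0.998, 0.059, -0.0], [0.059, 0.998, 0.001], [0.0, 0.001, -1.0]]
force: [-0.3, -0.3, 0.3]
opening: 0.001
grasp_force: 0.0
[ 0.52143439 -0.08505253  0.23996044]
key_green_top 0.61 [225.7, 317.4] [ 0.52423696 -0.08455961  0.07      ]
key_red_top 0.94 [224.7, 395.3] [ 0.52694618 -0.0252162   0.07      ]
p 0.65 [318.9, 208.8, 52.7, 47.2]
(np.float64(0.895500725689405), np.float64(0.0), 0.68, 0.124)
(np.float64(0.8855507868383404), np.float64(0.03), 0.68, 0.124)
(np.float64(0.8854562737642585), np.float64(0.03), 0.685, 0.118)
(np.float64(0.8839328537170263), np.float64(0.0), 0.68, 0.118)
(np.float64(0.8815347721822542), np.float64(0.0), 0.685, 0.124)
(np.float64(0.8807600950118765), np.float64(0.03), 0.68, 0.118)
[ 0.52154767 -0.08549067  0.24002448] [ 0.16132684 -0.24262565 -0.62819861]
```

View pics/l2.png

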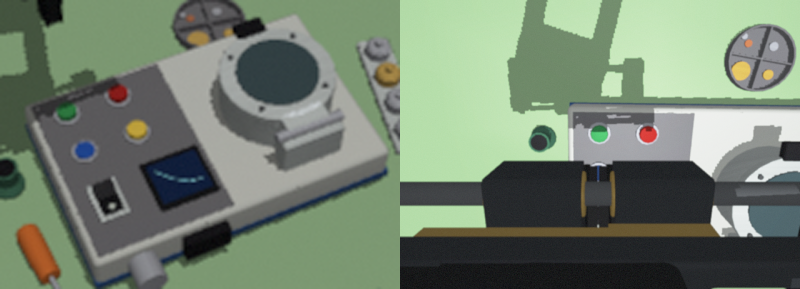

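Picture: the lid is shut (disc flat on the cup, fit 0 rad), blue and rocker in place; the green key at wrist column 317 is straight ahead of the fingers. Now descend on green.

```bash
python3 -m jog '[{"tx":0,"ty":0,"tz":4.5,"roll":0,"jaw":0},{"tx":0,"ty":0,"tz":4.5,"roll":0,"jaw":0},{"tx":0,"ty":0,"tz":3,"roll":0,"jaw":0},{"tx":0,"ty":0,"tz":1.5,"roll":0,"jaw":0},{"tx":0,"ty":0,"tz":0.5,"roll":0,"jaw":0},{"tx":0,"ty":0,"tz":0,"roll":0,"jaw":0},{"tx":0,"ty":0,"tz":0,"roll":0,"jaw":0}]'
python3 -m jog '[{"tx":0,"ty":0,"tz":0.5,"roll":0,"jaw":0},{"tx":0,"ty":0,"tz":0.5,"roll":0,"jaw":0},{"tx":0,"ty":0,"tz":0.3,"roll":0,"jaw":0},{"tx":0,"ty":0,"tz":0.3,"roll":0,"jaw":0},{"tx":0,"ty":0,"tz":0.2,"roll":0,"jaw":0},{"tx":0,"ty":0,"tz":0,"roll":0,"jaw":0},{"tx":0,"ty":0,"tz":0,"roll":0,"jaw":0}]'
```

```text
time_s: 16.35
position: [0.5223, -0.0865, 0.1009]
tcp_rot: [[-0.998, 0.059, 0.002], [0.059, 0.998, -0.001], [-0.002, -0.001, -1.0]]
force: [-1.0, -0.8, 0.0]
opening: 0.002
grasp_force: 0.0
time_s: 17.05
position: [0.5219, -0.0866, 0.0841]
tcp_rot: [[-0.998, 0.06, 0.002], [0.06, 0.998, -0.001], [-0.002, -0.001, -1.0]]
force: [-2.3, 0.7, 17.1]
opening: 0.007
grasp_force: 8.4
```

Fully down (tip at 65 mm, 17 N). Release, lift clear and check.

```bash
python3 -m jog '[{"tx":0,"ty":0,"tz":-1,"roll":0,"jaw":0},{"tx":0,"ty":0,"tz":-3,"roll":0,"jaw":0},{"tx":0,"ty":0,"tz":-4,"roll":0,"jaw":0},{"tx":0,"ty":0,"tz":-4,"roll":0,"jaw":0},{"tx":0,"ty":0,"tz":-3,"roll":0,"jaw":0},{"tx":0,"ty":0,"tz":0,"roll":0,"jaw":0},{"tx":0,"ty":0,"tz":0,"roll":0,"jaw":0},{"tx":0,"ty":0,"tz":0,"roll":0,"jaw":0}]'
python3 - <<'E'
from h import *
s=cam('scene'); a=s['img'][190:350,200:420]
cv2.imwrite('pics/end.png',cv2.resize(a,(770,560),interpolation=2)[:,:,::-1])
E
```

```text
time_s: 17.85
position: [0.5203, -0.086, 0.2307]
tcp_rot: [[-0.998, 0.06, -0.003], [0.06, 0.998, 0.001], [0.003, 0.001, -1.0]]
force: [0.1, -0.1, -0.7]
opening: 0.007
grasp_force: 0.0
```

View pics/end.png

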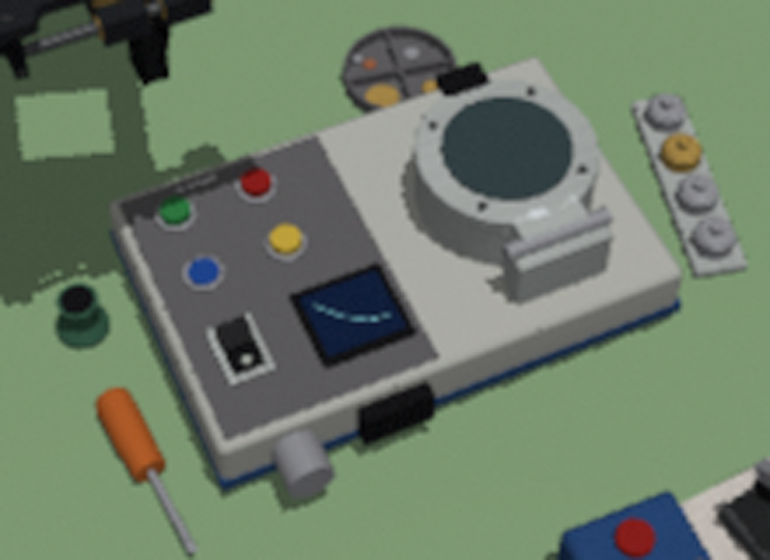

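The lid is shut (disc at about 505,150), the blue key (203,270) sits lower than the yellow (286,240), and the rocker's dotted end (247,357) is down. Nothing else has moved and the gripper is clear.

```bash
python3 -c "from rig import *; print(hand_in())"
```

```text
the job is handed in; nothing more can be done
None
```

The high-pressure test was started in the order asked and handed in at about 18 s: rocker on, blue key down, lid shut, green key pressed fully and let go. Each was pushed until its stop was felt, and the last picture shows the loupe, tray, oil stand and screwdriver in place and the gripper clear.

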